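Lock the board down and hold a sprung test probe on its round pad

TASK

First turn the turnbutton of the sloping board fixture fully across the hold-down frame. Then take the test probe out of its stand and hold its tip on the middle of the round test pad, square to the sloping board, with its sprung tip pressed lightly, about half-way in. Finish while still holding it there, never jab the pad, and leave the other things on the bench alone.

Things in the scene. Friction and masses are not known exactly. Their poses are not given: they have to be found in the camera images.
- fixture: Board test fixture, fixed to the bench: level aluminium base 165 x 150 mm, origin on the bench under its centre; x from its low side (towards the robot's left) to its high side (right), y roughly away from the robot, z up. Its grey bed rises along +x at 0.35 rad (20 degrees); the middle of the bed's top is 55 mm straight above this origin, its edges 84 and 26 mm above the bench.
- bed: The sloping bed, 170 x 140 x 12 mm: origin at the middle of its top face, z square to it, x up the slope, y roughly away from the robot. On it: a green circuit board 3 mm thick, a black hold-down frame 7 mm thick lying shut on the board (outside 112 x 110 mm, window 72 x 74 mm, top 10 mm above the bed) and, on the low side of the frame, the turnbutton.
- button_fin (a point): Point on the turnbutton's pivot axis, half-way up its upright steel fin, 36 mm above the bed. Fin 8 mm thick, 28 mm long; its top is 10 mm above this point, its foot 16 mm below. z: pivot axis, square to the bed, outward; y: along fin and pointer bar (below the fin, 12 mm wide, reaching 32 mm to +y, 15 mm to -y); x: across the fin. These axes turn with the button.
- turnbutton (a joint): Angle of the turnbutton, rad. 0: pointer along the fixture's y (away from the robot), clear of the frame. It grows as the button turns clockwise seen from above, to a stop at 1.57: pointer straight up the slope, fully across the frame's low bar. Stiff hinge (about 0.04 N m); stays where it is left.
- frame (a joint): Angle of the hold-down frame about its hinge at the upper edge of the bed, rad; 0 = lying shut on the board (as it starts), grows as it is lifted.
- pad_centre (a point): Centre of the top face of the round brass test pad (13 mm across, 1.5 mm high), inside the frame's window, on the half of the board farther from the robot; the two other pads, on the nearer half, are long and narrow (18 x 7 mm). z axis: square to the board, away from it; x: up the slope; y: along the board, roughly away from the robot.
- round_pad: The round pad itself: same axes, origin 1.5 mm below pad_centre.
- probe_stand: Grey block 70 x 70 x 62 mm fixed to the bench, with a vertical hole 14 mm wide in its middle, in which the probe hangs upright by its collar. Origin on the bench under its centre.
- probe_grip (a point): Centre of the upright test probe's black handle, 16 x 16 mm square, sides along x and y, 74 mm long; z along the probe, away from the tip. Below the handle: round collar 28 mm across, 6 mm high, its underside 42.5 mm below this point, on the stand's top; steel shank 10 mm across; sprung brass tip 5 mm across, its end 101 mm below this point when not pressed. Loose, 55 to 100 g.
- probe: The whole probe: same axes, origin on its axis at the end of the unpressed tip.
- tip_end (a point): End of the probe's sprung tip, on its axis; moves in with the tip. z along the probe, away from the tip.
- plunger (a joint): How far the sprung tip is pushed into the probe, m: 0 = out, 0.010 = fully in (hard stop). The spring gives 1.2 N at the start of travel and 0.4 N more per mm (3.2 N half-way).
- spirit_bottle: Bystander: plastic bottle with a cap, 47 mm across, 96 mm high; origin under its centre.
- solder_reel: Bystander: reel 53 x 65 mm, 32 mm high; origin under its centre.
- etape_roll: Bystander: black roll of tape 62 mm across, 19 mm high; origin under its centre.
- lipo_pack: Bystander: battery pack 36 x 110 x 30 mm; origin at its underside.
Things that resemble listed ones, but are neither listed nor needed, are in the scene too. Leave any purple or turquoise look-alike of the probe alone.

How it is judged (in metres and radians):
On the way, in this order (a step that is already met when the one before it is completed fails the run):
1. the turnbutton is fully across the frame while the probe is still in its stand (value of joint turnbutton above 1.4 rad and distance of probe from where it was at the start of the episode below 0.02 m), for 0.2 s.
2. the probe is drawn out of its stand (height (world z) of tip_end above 0.066 m and contact force between the fingers and probe above 0.5 N), for 0.2 s.
At the end, for the whole second after the job is handed in: Turnbutton over 1.4 rad, frame shut (under 0.05 rad). The gripper still holds the probe at rest, square to the board within 0.14 rad (8 degrees), its tip end within 6 mm of the round pad's centre, pressing it with 0.8 to 7 N, sprung tip 2 to 8 mm in (value of joint turnbutton above 1.4 rad and value of joint frame below 0.05 rad and distance between tip_end and pad_centre below 0.006 m and angle between the z axis of probe_grip and the z axis of pad_centre, either way round below 0.14 rad and value of joint plunger between 0.002 and 0.008 m and contact force between probe and round_pad between 0.8 and 7 N and contact force between the fingers and probe above 0.5 N and linear speed of probe below 0.02 m/s); the arm keeps its last pose, push and grip.
It fails at once if the pad is jabbed (over 15 N) (contact force between anything else and round_pad above 15 N).
It fails at once if a bystander is moved by more than 20 mm (distance of any of spirit_bottle, solder_reel, etape_roll, lipo_pack from where it was at the start of the episode above 0.02 m).
It also fails if it takes over 56 s, if anything falls off the work surface, if the arm or the gripper's body presses on something with over 40 N, if the wrist force passes 120 N, or if a joint passes its speed limit or range.

ROBOT

A 6-joint arm with a two-finger parallel gripper is mounted at the origin on a cart in front of the work surface, level with it; the furniture and walls round the work are solid. World frame = base frame: x ahead of the robot, y to its left, z up, the work surface at z = 0. Lengths are in mm, angles in rad, forces in N, time in s.
With the tool pointing down it reaches from about 300 to 750 mm from the base axis. Payload 8.5 kg.
Tool frame: the origin (TCP) lies midway between the tips of the shut fingers; the grasp point (between the pads) lies 19 mm behind it; z points along the fingers, y is the line along which they close (so a half turn about z gives the same grasp; the last joint's range is limited). The gripper opens to 85 mm and grips with 20 to 120 N. Pads are 22 mm wide; open, the fingers measure 114 mm over their backs; the gripper's body (76 mm by 85 mm) begins 54 mm behind the grasp point. The pads swing forward as they close: fully open they stand 13 mm farther back than shut.
Start: joints at [1.116, 0.381, 1.297, -0, 1.464, -0.215], TCP at [130.622, 534.246, 231.322] pointing down, gripper open.
Joint ranges: [-3.11, 3.11], [-0.89, 2.33], [0.22, 2.48], [-1.42, 4.56], [0.17, 2.85], [-2.88, 2.88]. Speed limits (rad/s): [2.39, 2.39, 3.14, 3.14, 3.14, 3.14].

INTERFACE

Orientations are given as a unit quaternion [x, y, z, w].
In Python, from cell import r gives the robot as it stands. The module is installed in compiled form; this text tells all that it offers.
- The arm moves only by the shell command python3 -m crank 'ROWS' [OPENING] [FORCE]. ROWS is JSON, a list of rows, each a list of 4 numbers: the shift along the tool's x, y, z in m, then the turn about the tool's z in rad. In form: [[x, y, z, roll], ...]. A call has 1 to 20 rows; each row is the pose to reach, as a shift and turn from the pose commanded when the call began, along the tool's axes at that moment; what a row does not reach only later rows make up. A row lasts 1/8 s, in which the tool goes at most 62.5 mm and 10.7 degrees, less where a joint would pass 70% of its speed; a pose out of reach is approached as far as the arm can. A call with a gripper value outside its range is refused whole. OPENING is the gripper's target within -1 to 1 (shut at 1, half-way at 0, fully open at -1), set as the call begins (- or left out, the last holds). The fingers move at their own pace and stop on an object; FORCE is the grip in N (left out, the last holds). Time passes only in rows, so rows that repeat a pose let the fingers close. It gives the time, the measured TCP pose, the force, the opening and the grip force at its end, in the units of the state.
- r.state(): the state, without advancing time (a new reading comes with each control period).
- r.read_camera(name): name is "scene" or "side" or "wrist"; returns the picture (480x640x3 uint8, blue, green, red); there is no depth.
- r.camera_info(name): a dict with "fx", "fy", "cx", "cy" (pixels), "R" (3x3) and "t" (3): a world point X has camera coordinates R X + t. Camera axes: x right, y down, z forward; pixel columns grow to the right and rows downward; lengths in mm; the calibration is good to about 2 mm. The wrist camera is an equidistant fisheye: a pixel r from the principal point sees the ray r / f radians off the axis. A picture is of the moment at which its call begins: read the wrist's pose just before it. camera_info takes no time and is no camera call; for the wrist camera it gives the pose at the moment of the call.
- r.sign_off(): hands the job in; it is judged then, once.
The state is a dict: "clock": time; "joints": joint angles; "joint_vel": joint speeds; "joint_efforts": joint torques, N m; "eef_pos": TCP position; "eef_rot": TCP orientation; "contact_force": force on the tool from outside, world axes, zero at the start; "torque": the same for the moment, N m; "finger_gap": finger opening in mm; "finger_force": force on a finger pad.
Only numpy, scipy, OpenCV 4.12 (cv2) and the standard library are available. Lean on these libraries where they do the work, as an engineer would, in place of code of your own. Each camera call takes 0.05 s, during which the arm holds its last target. There are 200 camera calls.

## Working session

There is one attempt and no reset: what is moved stays moved. The work goes in short steps, Python scripts to look and compute and a shell command to move; the robot and the scene stay as the last step left them, time stands still between calls to the robot, and variables do not carry over. Pictures are saved under pics/ and viewed, at most 10 in all, crops included, and the job is handed in when it is done.

```bash
mkdir -p pics
cat > h.py <<'E'
import numpy as np, cv2
from cell import r
from scipy.spatial.transform import Rotation as Rot
def ray(ci,u,v,fish=False):
    x=(u-ci['cx'])/ci['fx'];y=(v-ci['cy'])/ci['fy']
    if fish:
        th=np.hypot(x,y);d=np.array([x/th*np.sin(th),y/th*np.sin(th),np.cos(th)]) if th>0 else np.array([0,0,1.])
    else: d=np.array([x,y,1.]);d/=np.linalg.norm(d)
    R=np.array(ci['R']);t=np.array(ci['t']);return -R.T@t,R.T@d
def onz(ci,u,v,z,fish=False):
    o,d=ray(ci,u,v,fish);return o+d*(z-o[2])/d[2]
def onplane(ci,u,v,p,n,fish=False):
    o,d=ray(ci,u,v,fish);return o+d*(np.dot(n,p-o)/np.dot(n,d))
def tri(rays):
    A=np.zeros((3,3));b=np.zeros(3)
    for o,d in rays:
        P=np.eye(3)-np.outer(d,d);A+=P;b+=P@o
    x=np.linalg.solve(A,b);return x,[np.linalg.norm((np.eye(3)-np.outer(d,d))@(x-o)) for o,d in rays]
def proj(ci,X):
    c=np.array(ci['R'])@X+np.array(ci['t']);return ci['fx']*c[0]/c[2]+ci['cx'],ci['fy']*c[1]/c[2]+ci['cy']
E
python3 - <<'E'
from h import *
for n in ("scene","side","wrist"):
    ci=r.camera_info(n);im=r.read_camera(n);cv2.imwrite(f"pics/{n}0.png",im)
    o=-np.array(ci['R']).T@ci['t'];print(n,ci['fx'],ci['cx'],ci['cy'],o.round(),np.array(ci['R'])[2].round(2))
print(r.state())
E
```

```text
scene 515.1545505709668 323.8570037033824 234.027935633507 [-107. -533.  898.] [ 0.53  0.48 -0.7 ]
side 436.17205050415237 316.25381729937334 244.0980343275974 [372. 780. 726.] [ 0.14 -0.76 -0.63]
wrist 371.64829954431775 324.5761224833356 240.14164787449175 [ 60. 551. 373.] [ 0.28 -0.07 -0.96]
{'clock': 0.15, 'joints': array([ 1.11572729e+00,  3.81042710e-01,  1.29802125e+00,  3.12400339e-07,
        1.46363291e+00, -2.15286926e-01]), 'joint_vel': array([-0.0010021 , -0.0012428 , -0.00260647,  0.00153428,  0.00047272,
       -0.00013679]), 'joint_efforts': array([ 2.46830328e-03, -4.48628998e+01, -2.31345838e+01, -2.31322247e-04,
        3.81334772e-03, -1.50649873e-05]), 'eef_pos': array([130.51456884, 534.05979729, 230.87489146]), 'eef_rot': array([ 1.19604043e-01,  9.92821519e-01, -5.21332886e-04, -1.81755469e-04]), 'contact_force': array([-0.62417379, -0.42202152,  0.54007108]), 'torque': array([ 0.00799091, -0.00922325,  0.04251161]), 'finger_force': 0.0, 'finger_gap': 85.38480861349808}
```

View pics/scene0.png

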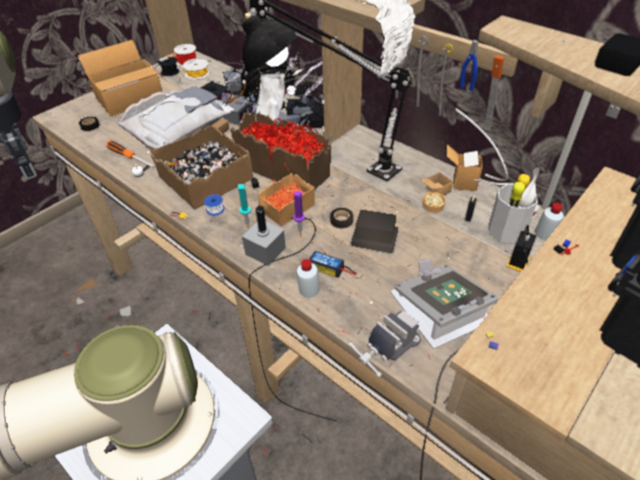

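View pics/side0.png

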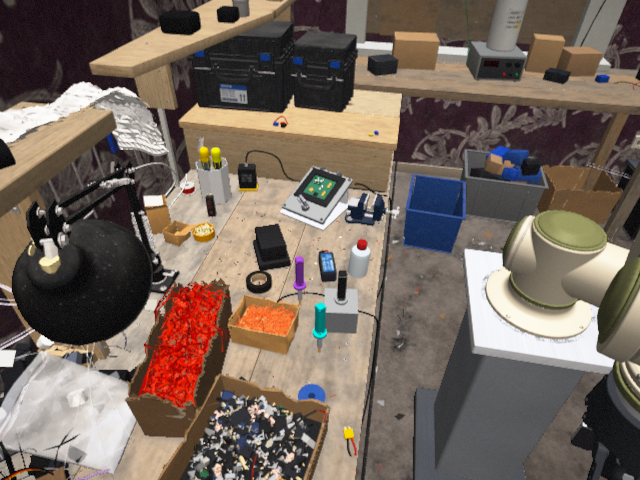

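Both views show the same layout.

- **Probe:** a black handle in a grey block, at scene (262,220) and side (341,287). The turquoise one at scene (243,198) and the purple one at scene (298,207) are the look-alikes to avoid.
- **Fixture:** at scene (447,297) and side (318,195).
- **Bystanders:** bottle at scene (308,278), LiPo at (327,264), tape roll at (342,216) and reel at (214,205).

Next I'll confirm with enlarged crops.

Run:
```python
from h import *
s=cv2.imread("pics/scene0.png");d=cv2.imread("pics/side0.png")
def c(im,x,y,w,h,k): return cv2.resize(im[y:y+h,x:x+w],None,fx=k,fy=k,interpolation=cv2.INTER_CUBIC)
out=np.zeros((600,800,3),np.uint8)
a=c(s,385,250,125,100,4);out[:400,:500]=a
b=c(d,275,155,75,75,4);out[:300,500:]=b
e=c(s,225,175,95,95,3);f=c(d,290,250,85,95,3)
out[400:600,:285]=e[:200];out[315:600,500:755]=f
cv2.imwrite("pics/crop1.png",out)
cs=r.camera_info("scene");cd=r.camera_info("side")
print("handle top",tri([ray(cs,261,208),ray(cd,342,272)]))
print("fixture pad-ish",onz(cs,447,290,60),onz(cd,322,186,60))
```

```text
handle top (array([434.88963952, 147.05991578, 136.94208127]), [np.float64(0.07093329001123426), np.float64(0.07093329001119086)])
fixture pad-ish [ 562.82863549 -265.3919685    60.        ] [ 552.4809186  -283.72308603   60.        ]
```

View pics/crop1.png

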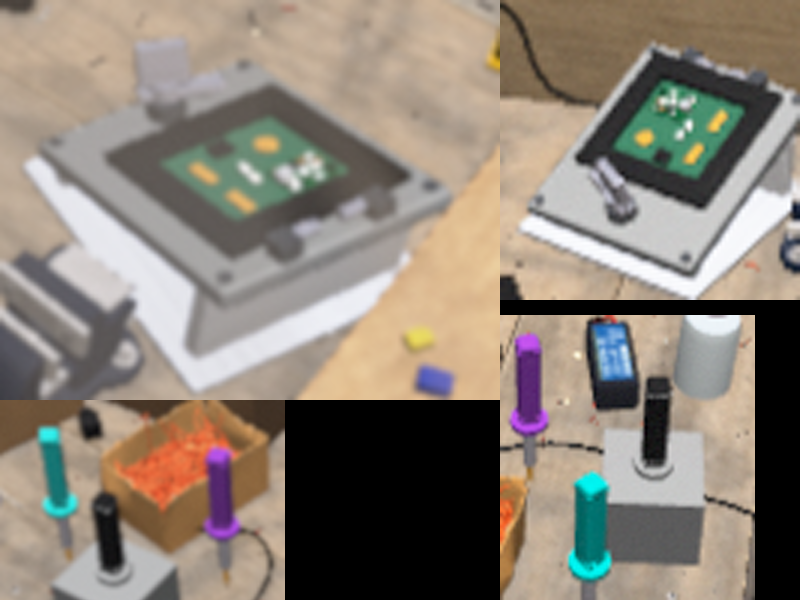

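Confirmed: the probe is the black handle with its collar on the grey block, not the turquoise or purple ones. The round pad is at scene (451.5,286) and side (311,189). The turnbutton fin is at the left edge, at scene (425.5,266), and points away from the robot. Now I'll triangulate.

Run:
```python
from h import *
cs=r.camera_info("scene");cd=r.camera_info("side")
S=lambda x,y:(385+x/4,250+y/4)
D=lambda x,y:(275+(x-500)/4,155+y/4)
E_=lambda x,y:(225+x/3,175+(y-400)/3)
F=lambda x,y:(290+(x-500)/3,250+(y-315)/3)
P={}
def t(n,a,b):
    p,e=tri([ray(cs,*a),ray(cd,*b)]);P[n]=p;print(n,p.round(1),np.round(e[0],1))
t('LN',S(40,145),D(690,272));t('LF',S(245,65),D(530,205));t('HF',S(450,195),D(655,45));t('HN',S(222,300),D(800,95))
t('round',S(266,144),D(645,137));t('p1',S(204,172),D(695,153));t('p2',S(241,201),D(719,122))
t('fin',S(162,65),D(606,180))
t('probetop',E_(105,498),F(656,383));t('collar',E_(114,573),F(653,465))
t('tq top',E_(50,432),F(591,480));t('tq collar',E_(60,502),F(590,562));t('pu top',E_(219,455),F(528,340));t('pu collar',E_(221,525),F(529,420))
print('bottle cap',tri([ray(cs,306,266),ray(cd,362,243)])[0].round())
y=(P['LF']-P['LN']+P['HF']-P['HN']);x=P['HF']-P['LF']+P['HN']-P['LN']
c=(P['LN']+P['LF']+P['HF']+P['HN'])/4
print(c,np.arctan2(y[1],y[0]),np.arctan2(x[1],x[0]),np.linalg.norm(x)/2,np.linalg.norm(y)/2,x/np.linalg.norm(x))
```

```text
LN [ 528.4 -161.1   20.8] 0.9
LF [ 653.1 -214.8   20.8] 0.4
HF [ 592.6 -359.4   78.8] 0.9
HN [ 472.1 -307.6   77.1] 4.3
round [ 580.6 -265.7   56.6] 0.3
p1 [ 542.1 -251.6   57.5] 0.8
p2 [ 530.1 -279.3   68. ] 1.0
fin [ 591.5 -195.5   61.4] 2.5
probetop [434.4 149.4 137.2] 0.2
collar [432.7 149.6  60. ] 0.2
tq top [461.2 240.5 134.9] 0.3
tq collar [460.5 242.5  60.6] 0.8
pu top [527.2 121.3 134.1] 0.0
pu collar [526.7 123.9  60. ] 0.0
bottle cap [407. -14.  86.]
[ 561.56176727 -260.70520497   49.37811774] -0.4066929308192248 -1.9525815704572325 166.91892150406937 133.44847952407886 [-0.35000955 -0.87178902  0.34274951]
```

```bash
cat >> h.py <<'E'
def go(p,yaw=None):
    s=r.state();R=Rot.from_quat(s['eef_rot']).as_matrix();d=R.T@(np.array(p)-s['eef_pos'])/1000
    y0=np.arctan2(R[1,0],R[0,0]);roll=0 if yaw is None else -((yaw-y0+np.pi)%(2*np.pi)-np.pi)
    print('shift',d.round(4),'roll',round(roll,3),'now',s['eef_pos'].round(1),'yaw',round(y0,3),'j6',s['joints'][5].round(2),'t',round(s['clock'],2),'F',np.round(s['contact_force'],1))
E
python3 -c "
from h import *
go([590,-195,215],2.74)"
```

```text
shift [-0.6195 -0.5991  0.0164] roll 0.162 now [130.5 534.1 230.9] yaw 2.902 j6 -0.22 t 0.15 F [-0.6 -0.4  0.5]
```

```bash
python3 -m crank '[[-0.62,-0.6,0.016,0.16],[-0.62,-0.6,0.016,0.16],[-0.62,-0.6,0.016,0.16],[-0.62,-0.6,0.016,0.16],[-0.62,-0.6,0.016,0.16],[-0.62,-0.6,0.016,0.16],[-0.62,-0.6,0.016,0.16],[-0.62,-0.6,0.016,0.16],[-0.62,-0.6,0.016,0.16],[-0.62,-0.6,0.016,0.16],[-0.62,-0.6,0.016,0.16],[-0.62,-0.6,0.016,0.16],[-0.62,-0.6,0.016,0.16],[-0.62,-0.6,0.016,0.16],[-0.62,-0.6,0.016,0.16],[-0.62,-0.6,0.016,0.16],[-0.62,-0.6,0.016,0.16]]' 0.35 20
python3 - <<'E'
from h import *
go([590,-195,215],2.74)
ci=r.camera_info("wrist");im=r.read_camera("wrist");cv2.imwrite("pics/w1.png",im)
import pickle;pickle.dump(ci,open("w1.pkl","wb"))
E
```

```text
clock: 2.28
eef_pos: [590.1, -194.8, 215.7]
eef_rot: [0.198, 0.98, 0.0, 0.0]
contact_force: [0.0, 0.5, 1.0]
finger_gap: 27.7
finger_force: 0.0
shift [-0.     -0.0003  0.0007] roll 0.003 now [ 590.1 -194.8  215.7] yaw 2.743 j6 -1.68 t 2.27 F [0.  0.5 1. ]
```

View pics/w1.png

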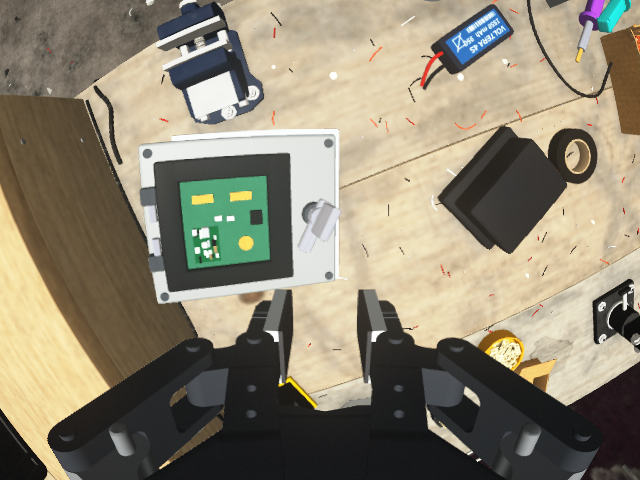

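The wrist view shows the bed with its high side on the left, the round pad at (246,243), the two long pads at (203,199) and (241,196), and the turnbutton at about (318,222). I'll enlarge it for exact corners and the pointer angle.

Run:
```python
from h import *
im=cv2.imread("pics/w1.png")
cv2.imwrite("pics/w1c.png",cv2.resize(im[120:312,130:354],None,fx=3,fy=3,interpolation=cv2.INTER_CUBIC))
h=cv2.cvtColor(im,cv2.COLOR_BGR2HSV);m=cv2.inRange(h,(18,120,120),(30,255,255));m[:, :170]=0;m[:170]=0;m[275:]=0;m[:,280:]=0
n,l,s,c=cv2.connectedComponentsWithStats(m);print([(s[i],c[i].round(1)) for i in range(1,n) if s[i][4]>30])
```

```text
[(array([230, 191,  22,  10, 181], dtype=int32), array([240.5, 195.4])), (array([192, 194,  22,  11, 179], dtype=int32), array([202.2, 198.8])), (array([239, 236,  15,  14, 165], dtype=int32), array([245.5, 242.5]))]
```

View pics/w1c.png

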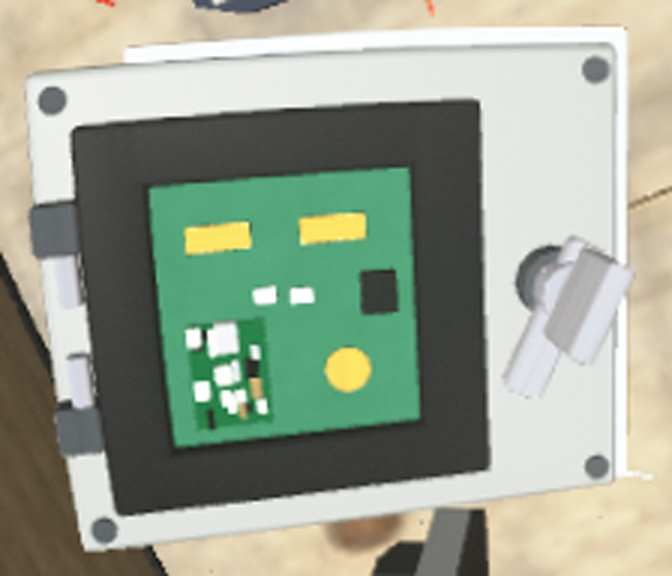

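```bash
cat > pose.py <<'E'
from h import *
import pickle
from scipy.optimize import least_squares
ci=pickle.load(open("w1.pkl","rb"))
W=lambda x,y:(130+x/3,120+y/3)
def pt(q,P): # q: x,y,z,yaw of bed, slope .35
    R=Rot.from_euler('ZY',[q[3],-0.35]).as_matrix();return q[:3]+P@R.T
px=[W(27,75),W(613,43),W(615,480),W(83,550)]
P=np.array([[85,-70,0],[-85,-70,0],[-85,70,0],[85,70,0.]])
rays=[ray(ci,*p,True) for p in px]
def res(q,pts=P):
    return np.concatenate([(np.eye(3)-np.outer(d,d))@(x-o) for (o,d),x in zip(rays,pt(q,pts))]+[[ (q[2]-55)*.7]])
s=least_squares(res,[561,-261,55,-1.96]);q=s.x
R=Rot.from_euler('ZY',[q[3],-0.35]).as_matrix()
if __name__=="__main__":
    print('bed',q.round(3),'res',s.fun.round(1))
    def bed(px,h):
        p=onplane(ci,*px,q[:3]+R[:,2]*h,R[:,2],True);return p.round(1),(R.T@(p-q[:3])).round(1)
    print('pad',bed((245.5,242.5),4.5))
    for n,c in zip('frame'.split()*4,[(72,128),(480,100),(490,470),(118,515)]):print(n,bed(W(*c),10)[1])
    print('fintop a,b',bed(W(617,260),46)[1],bed(W(580,360),46)[1])
    print('fintop corners',[bed(W(*c),46)[1] for c in [(605,250),(632,270),(595,363)]])
    print('pointer end',bed(W(522,395),20)[1],'boss',bed(W(543,278),0)[1])
    cs=r.camera_info("scene");cd=r.camera_info("side")
    print('reproj scene/side pad',proj(cs,bed((245.5,242.5),4.5)[0]),proj(cd,bed((245.5,242.5),4.5)[0]))
E
python3 pose.py
```

```text
bed [ 562.612 -259.449   52.388   -1.965] res [-1.1 -0.8  0.6 -0.1  1.1  0.   0.6  0.   0.3  0.5 -0.4  0.4 -1.8]
pad (array([ 582. , -265.8,   56.6]), array([-0. , 20.3,  4.5]))
frame [ 71.  -54.3  10. ]
frame [-40.4 -54.2  10. ]
frame [-40.3  55.5  10. ]
frame [71. 55. 10.]
fintop a,b [-66.8 -13.6  46. ] [-56.4  12.5  46. ]
fintop corners [array([-63.5, -16.5,  46. ]), array([-71.1, -10.6,  46. ]), array([-60.6,  13.8,  46. ])]
pointer end [-48.   29.4  20. ] boss [-61.3   0.3  -0. ]
reproj scene/side pad (np.float64(451.8051606628271), np.float64(285.7195452731851)) (np.float64(310.71056991095327), np.float64(189.10106327804397))
```

Run:
```python
from pose import *
f=R@[np.sin(.38),np.cos(.38),0];print('fin yaw',np.arctan2(f[1],f[0]),'+pi',np.arctan2(-f[1],-f[0]))
p=pt(q,np.array([[-61.6,-.2,36]]))[0]+[0,0,1];print('pivot',p)
go([p[0],p[1],p[2]+20],np.arctan2(-f[1],-f[0]))
print('final yaw',q[3]+np.pi)
```

```text
fin yaw -0.7532271177722484 +pi 2.388365535817545
pivot [ 589.39857092 -194.54953317   66.08311277]
shift [ 8.000e-04 -1.000e-04  1.297e-01] roll 0.355 now [ 590.1 -194.8  215.8] yaw 2.743 j6 -1.68 t 2.33 F [ 0.1 -0.6 -0.1]
final yaw 1.176512941328179
```

```bash
python3 -m crank '[[0.001,0,0.05,0.18],[0.001,0,0.1,0.355],[0.001,0,0.12,0.355],[0.001,0,0.13,0.355],[0.001,0,0.138,0.355],[0.001,0,0.146,0.355],[0.001,0,0.154,0.355],[0.001,0,0.156,0.355]]' 0.35 20
python3 - <<'E'
from h import *
go([589.4,-194.5,60],1.13)
cv2.imwrite("pics/s2.png",cv2.resize(r.read_camera("wrist")[120:420,180:500],None,fx=2,fy=2))
E
```

```text
clock: 3.32
eef_pos: [589.3, -195.4, 58.9]
eef_rot: [0.369, 0.93, 0.0, -0.0]
contact_force: [-0.5, 0.2, -1.2]
finger_gap: 27.5
finger_force: 0.0
shift [ 0.0006  0.0007 -0.0011] roll 1.257 now [ 589.3 -195.4   58.9] yaw 2.387 j6 -1.33 t 3.33 F [-0.5  0.2 -1.2]
```

View pics/s2.png

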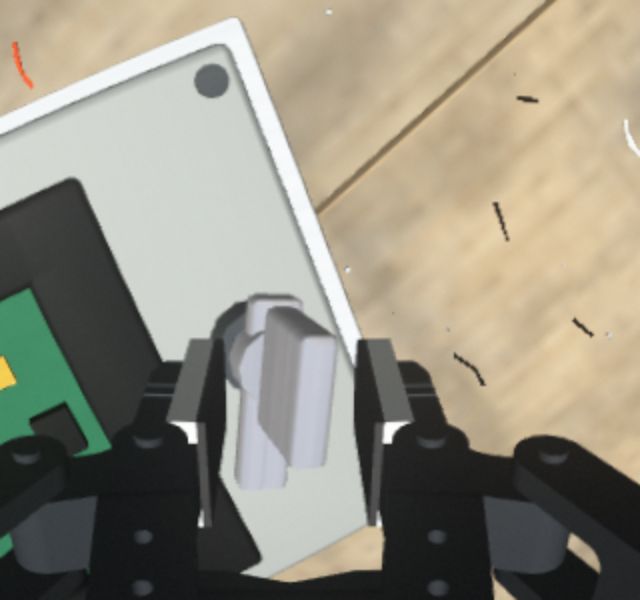

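The fin at (295,390) stands between the open fingers, parallel to them. I'll roll clockwise, then squeeze to align.

```bash
python3 -m crank '[[0,0,0,0.0],[0,0,0,0.15],[0,0,0,0.3],[0,0,0,0.45],[0,0,0,0.6],[0,0,0,0.75],[0,0,0,0.9],[0,0,0,1.05],[0,0,0,1.2],[0,0,0,1.26],[0,0,0,1.26]]' 0.5 20
python3 -m crank '[[0,0,0,0.0],[0,0,0,0],[0,0,0,0],[0,0,0,0],[0,0,0,0],[0,0,0,0]]' 1 20
python3 -m crank '[[0,0,0,0.0],[0,0,0,0],[0,0,0,0],[0,0,-0.03,0],[0,0,-0.08,0],[0,0,-0.14,0],[0,0,-0.14,0],[0,0,-0.14,0]]' 0.3 20
python3 - <<'E'
from h import *
import pickle
ci=r.camera_info("wrist");pickle.dump(ci,open("w3.pkl","wb"));im=r.read_camera("wrist")
cv2.imwrite("pics/w3.png",im);go([589.4,-194.5,200],1.1765)
E
```

```text
clock: 4.75
eef_pos: [588.9, -195.6, 59.2]
eef_rot: [0.845, 0.534, -0.001, -0.0]
contact_force: [-2.2, -1.8, -2.0]
finger_gap: 21.2
finger_force: 1.6
clock: 5.5
eef_pos: [588.7, -195.2, 59.2]
eef_rot: [0.845, 0.535, -0.001, -0.001]
contact_force: [-5.7, -0.7, 0.6]
finger_gap: 8.0
finger_force: 24.5
clock: 6.5
eef_pos: [589.2, -195.2, 198.8]
eef_rot: [0.845, 0.534, -0.0, -0.0]
contact_force: [0.7, -0.8, -0.7]
finger_gap: 29.7
finger_force: 0.0
shift [ 0.0008  0.     -0.002 ] roll -0.05 now [ 589.  -195.2  198. ] yaw 1.127 j6 -0.07 t 6.55 F [-0.3  0.3 -0.8]
```

View pics/w3.png

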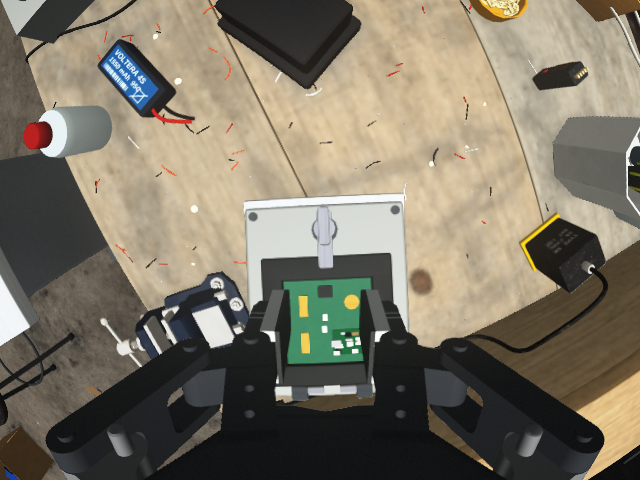

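Gap 8.0 mm means the fin was squeezed flush with the pads, and the pointer at (324,240) now lies straight up the slope across the frame. Next, the probe.

```bash
python3 -c "
from h import *
go([433.5,149.5,240],1.57)"
```

```text
shift [ 0.2445 -0.2886 -0.0413] roll -0.443 now [ 589.  -195.2  198. ] yaw 1.127 j6 -0.07 t 6.55 F [-0.3  0.3 -0.8]
```

```bash
python3 -m crank '[[0.244,-0.289,-0.041,-0.44],[0.244,-0.289,-0.041,-0.44],[0.244,-0.289,-0.041,-0.44],[0.244,-0.289,-0.041,-0.44],[0.244,-0.289,-0.041,-0.44],[0.244,-0.289,-0.041,-0.44],[0.244,-0.289,-0.041,-0.44],[0.244,-0.289,-0.041,-0.44],[0.244,-0.289,-0.041,-0.44],[0.244,-0.289,-0.041,-0.44]]' -0.3 20
python3 - <<'E'
from h import *
import pickle
ci=r.camera_info("wrist");pickle.dump(ci,open("w4.pkl","wb"));im=r.read_camera("wrist")
cv2.imwrite("pics/w4.png",im);go([433.5,149.5,240],1.57)
for X in [(433.5,149.5,141.5),(433.5,149.5,62)]:
    c=np.array(ci['R'])@X+ci['t'];th=np.arctan2(np.hypot(*c[:2]),c[2]);u=c[:2]/np.hypot(*c[:2])*th*ci['fx'];print(u+[ci['cx'],ci['cy']])
E
```

```text
clock: 7.8
eef_pos: [433.7, 148.1, 239.9]
eef_rot: [0.709, 0.705, -0.0, -0.0]
contact_force: [-0.2, 0.3, 0.7]
finger_gap: 55.6
finger_force: 0.0
shift [ 0.0013 -0.0002  0.    ] roll -0.005 now [433.7 148.2 240. ] yaw 1.565 j6 0.08 t 7.85 F [-0.   0.2  0.5]
[323.57807565 238.65547445]
[323.88555515 212.87214258]
```

View pics/w4.png

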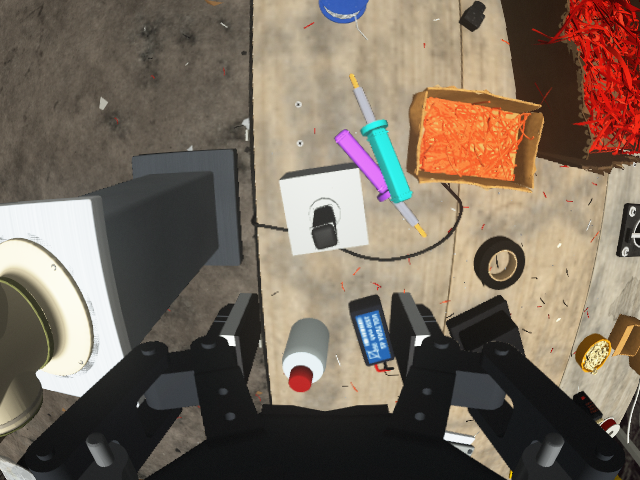

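The wrist view shows the black handle, top at (324,240), in the light stand. The stand is turned slightly, and the look-alikes appear to lie at (360,160) and (387,160). I'll measure the handle yaw and check in one composite crop.

Run:
```python
from h import *
import pickle
ci=pickle.load(open("w4.pkl","rb"));im=cv2.imread("pics/w4.png")
g=cv2.cvtColor(im,cv2.COLOR_BGR2GRAY)
roi=np.zeros_like(g);roi[150:265,270:375]=1
def rect(m,z):
    m=(m*roi).astype(np.uint8);n,l,s,c=cv2.connectedComponentsWithStats(m);i=1+np.argmax(s[1:,4])
    cn=max(cv2.findContours((l==i).astype(np.uint8),0,1)[0],key=cv2.contourArea)[:,0]
    X=np.array([onz(ci,u,v,z,True)[:2] for u,v in cn],np.float32);return cv2.minAreaRect(X),s[i]
print('stand',rect(g>165,62))
print('handle mask@141',rect(g<75,141.5))
a=cv2.resize(im[185:265,285:365],None,fx=5,fy=5,interpolation=cv2.INTER_CUBIC)
sd=r.read_camera("side");b=cv2.resize(sd[240:370,260:390],None,fx=3,fy=3)
out=np.zeros((400,800,3),np.uint8);out[:,:400]=a;out[:390,405:795]=b
cv2.imwrite("pics/c5.png",out)
```

```text
stand (((432.34930419921875, 152.52154541015625), (104.078369140625, 95.69215393066406), 88.63162231445312), array([ 270,  150,  105,  115, 8634], dtype=int32))
handle mask@141 (((433.40802001953125, 157.4412384033203), (15.959161758422852, 28.818689346313477), 4.013579845428467), array([312, 206,  25,  43, 710], dtype=int32))
```

View pics/c5.png

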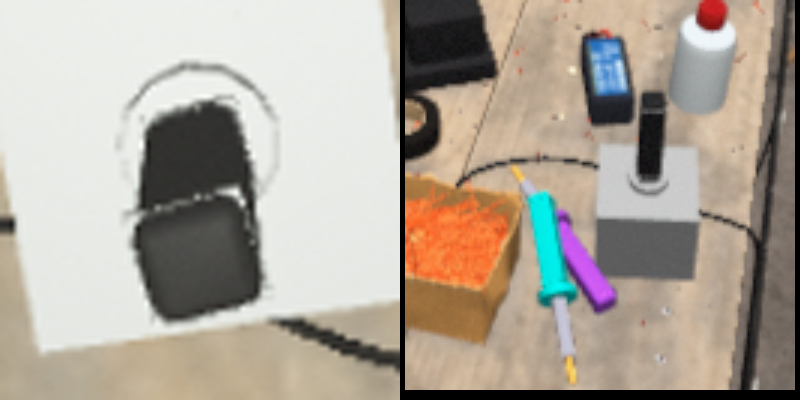

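Run:
```python
from h import *
import pickle
ci=pickle.load(open("w4.pkl","rb"))
f=lambda x,y:onz(ci,285+x/5,185+y/5,141.5,True)[:2]
c=[f(137,214),f(240,195),f(263,298),f(160,322)]
e=[c[1]-c[0],c[2]-c[1],c[2]-c[3],c[3]-c[0]]
print('centre',np.mean(c,0),[np.linalg.norm(v).round(1) for v in e],[np.arctan2(v[1],v[0]).round(3) for v in e])
s=[onz(ci,u,v,62,True)[:2] for u,v in [(281,177),(358,165),(369,245),(292,255)]]
print('stand',np.mean(s,0),[np.arctan2(*(s[b]-s[a])[::-1]).round(3) for a,b in [(0,1),(1,2),(3,2),(0,3)]])
print('collar',onz(ci,285+198/5,185+143/5,68,True))
```

```text
centre [434.47071926 150.98151081] [np.float64(14.0), np.float64(14.8), np.float64(14.4), np.float64(15.5)] [np.float64(0.182), np.float64(-1.358), np.float64(0.234), np.float64(-1.383)]
stand [434.50056249 150.88216703] [np.float64(0.148), np.float64(-1.419), np.float64(0.129), np.float64(-1.465)]
collar [434.1389971  150.19509324  68.        ]
```

```bash
python3 -c "
from h import *
go([434.4,150.7,85.5],1.77)"
```

```text
shift [0.0024 0.0009 0.1546] roll -0.205 now [433.6 148.3 240.1] yaw 1.565 j6 0.08 t 7.9 F [0.6 0.6 0.2]
```

```bash
python3 -m crank '[[0.0025,0.001,0.03,-0.1],[0.0025,0.001,0.07,-0.205],[0.0025,0.001,0.1,-0.205],[0.0025,0.001,0.125,-0.205],[0.0025,0.001,0.145,-0.205],[0.0025,0.001,0.1545,-0.205],[0.0025,0.001,0.1545,-0.205]]' -0.3 20
python3 -m crank '[[0,0,0,0],[0,0,0,0],[0,0,0,0],[0,0,0,0],[0,0,0,0],[0,0,0,0]]' 1 40
python3 -m crank '[[0,0,-0.01,0],[0,0,-0.02,0],[0,0,-0.03,0],[0,0,-0.036,0],[0,0,-0.036,0]]' - 40
python3 -c "
from h import *
go([434.4,150.7,121.5],1.77)"
```

```text
clock: 8.78
eef_pos: [434.4, 151.3, 85.7]
eef_rot: [0.633, 0.774, -0.0, -0.0]
contact_force: [0.7, -0.2, -0.2]
finger_gap: 55.6
finger_force: 0.0
clock: 9.52
eef_pos: [434.6, 151.6, 86.3]
eef_rot: [0.633, 0.775, 0.0, 0.0]
contact_force: [-0.4, -0.4, 6.0]
finger_gap: 15.7
finger_force: 42.6
clock: 10.15
eef_pos: [434.4, 151.6, 122.3]
eef_rot: [0.633, 0.774, 0.0, 0.0]
contact_force: [0.2, -0.1, -1.2]
finger_gap: 15.7
finger_force: 41.8
shift [-0.0008 -0.0002  0.0008] roll 0.002 now [434.4 151.6 122.3] yaw 1.772 j6 -0.12 t 10.15 F [ 0.2 -0.1 -1.2]
```

```bash
python3 -m crank '[[0,0,0,0],[0.004,0,-0.001,0],[0.008,0,-0.002,0],[0.012,0,-0.003,0],[0.015,0,-0.004,0]]' - 20
python3 -m crank '[[0.003,0,0,0],[0.006,0,-0.001,0],[0.009,0,-0.001,0],[0.012,0,-0.001,0],[0.015,0,-0.001,0],[0.018,0,-0.001,0],[0.018,0,-0.001,0]]' - 20
```

```text
clock: 10.78
eef_pos: [431.0, 166.1, 125.6]
eef_rot: [0.632, 0.775, -0.001, -0.0]
contact_force: [-0.6, -5.6, -3.0]
finger_gap: 15.3
finger_force: 41.7
clock: 11.65
eef_pos: [427.7, 183.9, 127.0]
eef_rot: [0.632, 0.775, -0.0, 0.0]
contact_force: [-0.6, -3.9, 1.3]
finger_gap: 15.2
finger_force: 42.6
```

```bash
python3 -m crank '[[0.01,0,-0.028,0],[0.02,0,-0.055,0],[0.02,0,-0.09,0],[0.02,0,-0.1,0],[0.02,0,-0.1,0]]' - 80
python3 - <<'E'
from pose import *
n=R[:,2];T=np.array([582,-265.8,57.5])+30*n
G=T+101*n;print(n)
go(G-[0,0,18.5],1.1765)
E
```

```text
clock: 12.28
eef_pos: [423.6, 203.7, 226.6]
eef_rot: [0.633, 0.774, 0.0, -0.0]
contact_force: [0.8, 0.2, -1.0]
finger_gap: 15.2
finger_force: 78.2
[0.13172305 0.31658797 0.93937271]
shift [-0.4545  0.0866  0.0642] roll 0.595 now [423.6 203.7 226.6] yaw 1.772 j6 -0.01 t 12.28 F [ 0.8  0.2 -1. ]
```

```bash
python3 -m crank '[[-0.454,0.087,0,0.595],[-0.454,0.087,0,0.595],[-0.454,0.087,0,0.595],[-0.454,0.087,0,0.595],[-0.454,0.087,0,0.595],[-0.454,0.087,0,0.595],[-0.454,0.087,0,0.595],[-0.454,0.087,0,0.595],[-0.454,0.087,0.02,0.595],[-0.454,0.087,0.04,0.595],[-0.454,0.087,0.055,0.595],[-0.454,0.087,0.064,0.595],[-0.454,0.087,0.064,0.595]]' - 80
python3 - <<'E'
from pose import *
import pickle
n=R[:,2];T=np.array([582,-265.8,57.5])+30*n
go(T+101*n-[0,0,18.5],1.1765)
s=r.state();G=s['eef_pos']+[0,0,18.5]
out=np.zeros((600,800,3),np.uint8)
C={}
for i,(nm,k) in enumerate([("scene",5),("side",5),("wrist",2)]):
    ci=r.camera_info(nm);im=r.read_camera(nm);cv2.imwrite(f"pics/h_{nm}.png",im);C[nm]=ci
    if nm!="wrist":
        u,v=map(int,proj(ci,T+40*n));print(nm,u,v,proj(ci,G),proj(ci,T))
        c=cv2.resize(im[v-30:v+30,u-40:u+40],None,fx=5,fy=5,interpolation=cv2.INTER_CUBIC);out[:300,i*400:i*400+400]=c
    else: 
        out[300:600,:640]=im[130:430]
pickle.dump((C,s),open("h.pkl","wb"));cv2.imwrite("pics/h.png",out)
E
```

```text
clock: 13.9
eef_pos: [599.5, -223.9, 162.1]
eef_rot: [0.832, 0.555, -0.0, -0.001]
contact_force: [-0.2, 0.0, -0.2]
finger_gap: 15.1
finger_force: 78.2
shift [-0.0005 -0.      0.0001] roll 0.0 now [ 599.5 -223.9  162.1] yaw 1.177 j6 -0.15 t 13.9 F [-0.2  0.  -0.2]
scene 449 256 (np.float64(447.9654968968148), np.float64(229.89535410522174)) (np.float64(451.04368559374245), np.float64(273.29320138072904))
side 305 172 (np.float64(301.21723915169764), np.float64(156.25112173146084)) (np.float64(308.7104017227974), np.float64(181.8651288787591))
```

View pics/h.png

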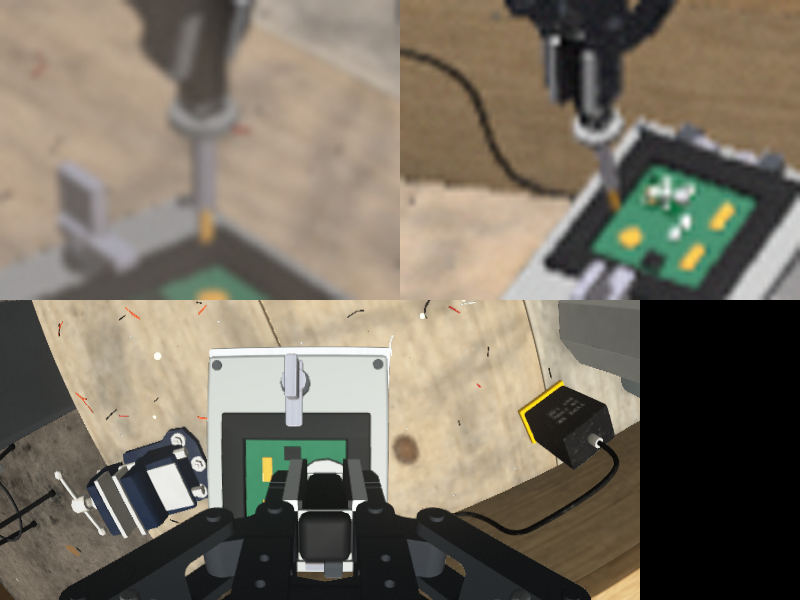

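The tip hangs over the board: tip end at about scene (450.2,274) and side (308.4,183.6), within 2 px of prediction. The collar is at scene (449.6,248.4) and side (304.6,168). The button pointer lies across the frame.

```bash
cat > m.py <<'E'
from pose import *
C,s=pickle.load(open("h.pkl","rb"));n=R[:,2]
for nm,(u0,v0) in (("scene",(450,270)),("side",(308,180))):
    im=cv2.imread(f"pics/h_{nm}.png");h=cv2.cvtColor(im,cv2.COLOR_BGR2HSV)
    m=cv2.inRange(h,(10,110,70),(30,255,255));
    ys,xs=np.nonzero(m[v0-12:v0+10,u0-8:u0+8]);print(nm,list(zip(xs+u0-8,ys+v0-12)))
t,e=tri([ray(C['scene'],450.2,274),ray(C['side'],308.4,183.3)])
c,e2=tri([ray(C['scene'],449.6,248.4),ray(C['side'],304.6,168)])
G=s['eef_pos']+[0,0,18.5]
print('tip',t,e[0],'collar',c,e2[0],'len G-tip',np.linalg.norm(G-t),'c-tip',np.linalg.norm(c-t))
for a in (G-t,c-t):
    a=a/np.linalg.norm(a);b=R.T@a;print('tilt err bed x,y',b[:2].round(3),'ang',np.arccos(b[2]).round(3))
P=np.array([582,-265.8,57.5]);print('tip in pad frame',R.T@(t-P))
E
python3 m.py
```

```text
scene [(np.int64(450), np.int64(269)), (np.int64(450), np.int64(270)), (np.int64(450), np.int64(271)), (np.int64(449), np.int64(272)), (np.int64(450), np.int64(272)), (np.int64(451), np.int64(272)), (np.int64(449), np.int64(273)), (np.int64(450), np.int64(273))]
side [(np.int64(307), np.int64(180)), (np.int64(307), np.int64(181)), (np.int64(308), np.int64(181)), (np.int64(307), np.int64(182)), (np.int64(308), np.int64(182)), (np.int64(307), np.int64(183)), (np.int64(308), np.int64(183)), (np.int64(310), np.int64(188)), (np.int64(311), np.int64(188)), (np.int64(312), np.int64(188)), (np.int64(309), np.int64(189)), (np.int64(310), np.int64(189)), (np.int64(311), np.int64(189)), (np.int64(312), np.int64(189))]
tip [ 586.4629401  -254.69873287   81.85894612] 0.04870187544116804 collar [ 594.17140084 -237.41528837  139.86048104] 0.9525679126044255 len G-tip 104.29497006752305 c-tip 61.0107848919851
tilt err bed x,y [0.023 0.002] ang 0.023
tilt err bed x,y [0.035 0.008] ang 0.036
tip in pad frame [-2.88594474 -0.14400665 26.98452904]
```

Tilt error is about 0.03 rad. The tip is about 28 mm above the pad and 2.5 mm low on the slope. I'll correct this and descend along the normal.

```bash
cat > f.py <<'E'
from pose import *
n=R[:,2];fs=[]
for i in range(6): fs.append(r.state()['contact_force']@n);r.read_camera("side")
s=r.state();print('F.n',np.round(fs,1),np.mean(fs).round(2),s['eef_pos'].round(2),'t',s['clock'])
E
python3 f.py
python3 -m crank '[[-0.0024,0,-0.001,0],[-0.0041,0,0.0038,0],[-0.0058,0,0.0085,0],[-0.0075,0,0.0132,0],[-0.0086,0,0.0161,0],[-0.0093,0,0.018,0],[-0.0093,0,0.018,0],[-0.0093,0,0.018,0]]'
python3 f.py
```

```text
F.n [-0.2  0.4 -0.9 -0.6 -1.4 -0.8] -0.58 [ 599.66 -224.06  163.1 ] t 14.35
clock: 15.35
eef_pos: [596.1, -232.6, 145.0]
eef_rot: [0.832, 0.555, 0.0, 0.0]
contact_force: [-0.7, 0.6, -0.4]
finger_gap: 15.2
finger_force: 78.2
F.n [-0.3 -0.6 -1.6 -1.   0.3 -0.3] -0.58 [ 596.07 -232.58  144.89] t 15.65
```

```bash
python3 -m crank '[[-0.0005,0,0.0014,0],[-0.001,0,0.0028,0],[-0.0015,0,0.0042,0],[-0.0015,0,0.0042,0],[-0.0015,0,0.0042,0]]'
python3 f.py
python3 -m crank '[[-0.0003,0,0.001,0],[-0.0007,0,0.0019,0],[-0.0007,0,0.0019,0],[-0.0007,0,0.0019,0]]'
python3 f.py
```

```text
clock: 16.27
eef_pos: [595.5, -234.0, 140.6]
eef_rot: [0.832, 0.555, -0.0, 0.0]
contact_force: [0.4, 0.2, -0.7]
finger_gap: 15.1
finger_force: 78.2
F.n [-0.5 -0.5 -0.6 -0.  -0.4  0. ] -0.34 [ 595.48 -233.98  140.64] t 16.575
clock: 17.08
eef_pos: [595.2, -234.6, 138.7]
eef_rot: [0.832, 0.555, 0.0, -0.0]
contact_force: [0.3, 0.2, -0.7]
finger_gap: 15.1
finger_force: 78.2
F.n [-0.5 -0.8 -0.5 -1.6 -0.1 -0.3] -0.64 [ 595.2  -234.64  138.73] t 17.375
```

```bash
python3 -m crank '[[-0.0003,0,0.001,0],[-0.0007,0,0.0019,0],[-0.0007,0,0.0019,0],[-0.0007,0,0.0019,0]]'
python3 f.py
```

```text
clock: 17.88
eef_pos: [595.0, -235.3, 136.9]
eef_rot: [0.832, 0.555, 0.0, 0.0]
contact_force: [0.8, 0.2, 1.1]
finger_gap: 15.1
finger_force: 78.3
F.n [1.2 1.7 1.5 0.5 1.4 0.1] 1.08 [ 594.97 -235.3   136.86] t 18.175
```

```bash
python3 -m crank '[[-0.0003,0,0.001,0],[-0.0007,0,0.0019,0],[-0.001,0,0.0028,0],[-0.0012,0,0.0033,0],[-0.0012,0,0.0033,0],[-0.0012,0,0.0033,0]]'
python3 f.py
python3 - <<'E'
from pose import *
n=R[:,2];P=np.array([582,-265.8,57.5])
for nm in("scene","side"):
    ci=r.camera_info(nm);im=r.read_camera(nm);h=cv2.cvtColor(im,cv2.COLOR_BGR2HSV);m=cv2.inRange(h,(10,110,70),(32,255,255))
    u,v=map(int,np.round(proj(ci,P)));print(nm,'pad',np.round(proj(ci,P),1),'x',u-9,'y',v-16)
    for row in m[v-16:v+7,u-9:u+10]:print(''.join('#' if a else '.' for a in row))
E
```

```text
clock: 18.92
eef_pos: [594.5, -236.4, 133.6]
eef_rot: [0.832, 0.555, 0.0, 0.0]
contact_force: [1.4, 1.7, 1.6]
finger_gap: 15.0
finger_force: 78.3
F.n [2.2 2.9 3.1 2.8 2.4 2.2] 2.59 [ 594.51 -236.37  133.56] t 19.225
scene pad [451.9 285.4] x 443 y 269
...................
...................
...................
...................
...................
...................
...................
...................
...................
...................
...................
...................
...................
...................
........##.........
.......###.........
......#####........
......#####........
.......####........
...................
...................
...................
...................
side pad [310.7 188.8] x 302 y 173
...................
...................
...................
...................
...................
...................
...................
...................
...................
...................
...................
...................
...................
...................
........#..........
.......####........
.......####........
.......####........
...................
...................
...................
...................
...................
```

Run:
```python
from pose import *
n=R[:,2];P=np.array([582,-265.8,57.5])
for nm in("scene","side"):
    ci=r.camera_info(nm);im=r.read_camera(nm);o=cv2.imread(f"pics/{nm}0.png")
    d=np.abs(im.astype(int)-o).max(2)>45
    u,v=map(int,np.round(proj(ci,P)));print(nm,'pad',np.round(proj(ci,P),1),'tip20',np.round(proj(ci,P+20*n),1),'x',u-12,'y',v-22)
    for i,row in enumerate(d[v-22:v+6,u-12:u+13]):print(v-22+i,''.join('#' if a else '.' for a in row))
    for y in range(v-4,v+4): print(y,[tuple(int(k) for k in im[y,x]) for x in range(u-5,u+6)])
```

```text
scene pad [451.9 285.4] tip20 [451.3 277.4] x 440 y 263
263 .........######..........
264 .....#....###...##.......
265 ...........######........
266 ........########.........
267 .........#####...........
268 .........##..............
269 .........##..............
270 .........................
271 .........................
272 ...........##............
273 ...........###...........
274 ...........###...........
275 ...........###...........
276 ...........###...........
277 ...........###...........
278 ...........###...........
279 ...........##............
280 ............#............
281 ............#............
282 ...........##............
283 .........................
284 .........................
285 .........................
286 .........................
287 .........................
288 .........................
289 .........................
290 .........................
281 [(93, 110, 89), (101, 120, 93), (104, 121, 99), (111, 123, 121), (118, 132, 145), (123, 139, 151), (115, 133, 128), (103, 120, 99), (91, 108, 85), (80, 93, 79), (69, 78, 75)]
282 [(107, 127, 96), (107
[... 2902 characters left out ...]
), (113, 146, 75), (110, 156, 127), (88, 176, 203), (62, 155, 208), (72, 183, 235), (85, 197, 238), (107, 167, 144), (116, 149, 77), (110, 145, 74), (110, 143, 72)]
190 [(110, 145, 73), (109, 143, 70), (110, 149, 98), (90, 160, 167), (74, 175, 224), (83, 194, 236), (86, 173, 203), (113, 156, 102), (114, 146, 75), (109, 145, 71), (112, 145, 71)]
191 [(114, 147, 75), (113, 145, 72), (108, 143, 72), (98, 137, 97), (95, 154, 150), (96, 159, 158), (95, 132, 83), (110, 142, 71), (103, 132, 69), (99, 127, 68), (106, 138, 69)]
192 [(104, 132, 69), (105, 139, 71), (115, 148, 75), (116, 149, 75), (113, 147, 72), (112, 146, 71), (111, 143, 68), (107, 137, 69), (81, 95, 62), (63, 72, 51), (84, 105, 59)]
```

The tip meets the pad within about 2 mm of its centre in both views, pressing with about 3 N. Handing in.

```bash
python3 -c "
from h import *
print(r.sign_off())"
```

```text
the job is handed in; nothing more can be done
None
```

I handed the job in with the turnbutton across the frame and the probe held square on the round pad; the sign-off call returned no verdict. By my measurements the tip is within about 2 mm of the pad's centre, at roughly 0.03 rad tilt error, pressing about 3 N (nearly half-way in). The two look-alike probes had fallen over when I looked again, though my moves passed well above them.

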